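# Prop the dust-flap bin open and take out the bush

## Task

Stand the wide, tall piece of rectangular steel tube on end inside the flap bin, pushing down through its two sprung flaps at the empty end, and let go so that it holds both flaps open. Then take the round bush out of the bin and stand it upright in the aluminium tray, leaving the tube in place and the flaps propped open.

Things in the scene. Friction and masses are not known exactly. Their poses are not given: they have to be found in the camera images.
- bin: Fixed grey steel trough on the bench, 100 mm wide (its x) by 308 mm long (its y) by 78 mm high; walls and floor 4 mm. Origin: centre of its underside; z up; turned by up to 15 degrees. Two clear sprung flaps close its mouth. Its end from y = +40 mm to +150 mm is empty: the tube stands well at y = +95 mm, x = 0, its 60 mm side across the bin, with room for fingers and for picking later.
- flap_near (a joint): Clear flap with a dark free edge, 44 mm wide, as long as the bin, hinged 75 mm up on the bin's -x wall. 0 shut (level), grows as the free edge swings down into the bin, 1.45 rad at most; clears the parts on the floor. A light spring shuts it: about 0.2 N at the edge to start it, 1.2 N at 1.2 rad, where the tube leaves it.
- flap_far (a joint): The same for the other flap, hinged on the bin's +x wall; the two free edges meet over the bin's centre line.
- prop: The wide tall offcut of rectangular steel tube, standing on the bench: 60 mm (its x) by 50 mm (its y) by 72 mm high, 4 mm wall, open ends, about 0.46 kg. Origin: centre of its underside; z up. Two other offcuts, not wanted, stand about: a thin one (30 x 30 x 90 mm) and a low one (60 x 50 x 30 mm).
- bush: Round steel bush, 36 mm outside diameter, 20 mm bore, 28 mm high, about 0.16 kg, standing on the bin's floor (4 mm up) on its centre line. Origin: centre of its underside; z along its bore. A square spacer (30 x 30 x 26 mm, not wanted) stands there too: one is at the bin's y = 0, the other at y = -88 mm, each up to 10 mm off.
- tray: Fixed square aluminium tray, 140 x 140 x 25 mm high outside, walls and floor 4 mm, empty. Origin: centre of its underside; z up.
Things that resemble listed ones, but are neither listed nor needed, are in the scene too. Leave any pink look-alike of the prop alone.

How it is judged:
On the way, in this order (a step that is already met when the one before it is completed fails the run):
1. the wide tall tube stands on the bin's floor, let go, and holds both flaps open (each past 0.75 rad), with the bush still in the bin (value of joint each of flap_near, flap_far above 0.75 rad and z of prop in the frame of bin between 0 and 0.012 m and x of prop in the frame of bin between -0.03 and 0.03 m and y of prop in the frame of bin between -0.15 and 0.15 m and angle between prop's own z axis and vertical below 0.18 rad and contact force between prop and the fingers below 0.1 N and z of bush in the frame of bin below 0.03 m), for 0.2 s.
2. the bush is lifted out above the bin's rim while the flaps are propped (z of bush in the frame of bin above 0.08 m and value of joint each of flap_near, flap_far above 0.75 rad and z of prop in the frame of bin below 0.012 m), for 0.1 s.
At the end, for the whole second after the job is handed in: The bush stands upright (within 10 degrees) and at rest on the floor of the tray; the wide tall tube still stands upright (within 10 degrees) and at rest on the bin's floor, and both flaps are open by more than 0.75 rad (43 degrees) (x of bush in the frame of tray between -0.055 and 0.055 m and y of bush in the frame of tray between -0.055 and 0.055 m and z of bush in the frame of tray between 0 and 0.012 m and angle between each of bush, prop's own z axis and vertical below 0.18 rad and linear speed of each of bush, prop below 0.02 m/s and value of joint each of flap_near, flap_far above 0.75 rad and z of prop in the frame of bin between 0 and 0.012 m and x of prop in the frame of bin between -0.03 and 0.03 m and y of prop in the frame of bin between -0.15 and 0.15 m); the robot touches nothing.
It also fails if it takes over 61 s, if anything falls off the work surface, if the arm or the gripper's body presses on something with over 40 N, if the wrist force passes 120 N, or if a joint passes its speed limit or range.

## Robot

A 6-joint arm with a two-finger parallel gripper is mounted at the origin on the work surface. World frame = base frame: x ahead of the robot, y to its left, z up, the work surface at z = 0. Lengths are in m, angles in rad, forces in N, time in s.
With the tool pointing down it reaches from about 0.25 to 0.775 m from the base axis. Payload 4 kg.
Tool frame: the origin (TCP) lies midway between the tips of the shut fingers; the grasp point (between the pads) lies robot.grip_point_offset behind it (robot.grip_point_offset is the distance from the TCP to the grasp point, in m); z points along the fingers, x is the direction in which the jaws open and shut, and the axes are right-handed (so a half turn about z gives the same grasp; the last joint's range is limited). The gripper opens to 94 mm and grips with 3 to 60 N. Pads are 16 mm wide; open, the fingers measure 119 mm over their backs; the gripper's body (75 mm by 177 mm) begins 78 mm behind the grasp point.
Start: joints at [1.098, 0.087, 1.371, -0, 1.684, -0.103], TCP at [0.199, 0.513, 0.206] pointing down, gripper open.
Joint ranges: [-3.1, 3.1], [-0.76, 2.03], [0.27, 2.55], [-1.08, 4.22], [0.17, 2.65], [-2.57, 2.57]. Speed limits (rad/s): [2.79, 2.79, 3.14, 3.14, 3.14, 3.14].

## Interface

Orientations are given as [roll, pitch, yaw] about the fixed x, y, z axes, in that order (R = Rz(yaw) Ry(pitch) Rx(roll)).
In Python, from bench import robot, optics, finder gives the robot as it stands. The module is installed in compiled form; this text tells all that it offers.
- The arm moves only by the tool arm_command, never from a script. Its argument "plan" is a list of rows, each a list of 5 numbers: the opening, from 0 (shut) to 1 (fully open), then the shift along the world's x, y, z in m, then the turn about the world's z in degrees. A call has 1 to 10 rows; each row is the pose to reach, as a shift and turn from the pose commanded when the call began; what a row does not reach only later rows make up. A row lasts 1/8 s, in which the tool goes at most 62.5 mm and 10.7 degrees, less where a joint would pass 70% of its speed; a pose out of reach is approached as far as the arm can. A call with a gripper value outside its range is refused whole. The fingers move at their own pace and stop on an object; the grip force is fixed at half the most. Time passes only in rows, so rows that repeat a pose let the fingers close. It gives the time, the measured TCP pose, the force and the opening at its end, in the units of the state.
- robot.get_obs(): the state, without advancing time (a new reading comes with each control period).
- optics.snapshot(name): name is "side" or "top" or "wrist"; returns a dict with "image" (400x640x3 uint8, red, green, blue), "fx", "fy", "cx", "cy" (pixels), "dist" ([k1, k2, p1, p2, k3] as OpenCV has them; the pictures are not rectified), "position" and "rotation" of the camera in the world; the wrist camera has in their place "hand_eye" (4x4, takes a point from camera to tool coordinates, whose origin is the TCP and whose axes are the tool frame's). Camera axes: x right, y down, z forward; pixel columns grow to the right and rows downward; lengths in m; the calibration is good to about 2 mm. A picture is of the moment at which its call begins: read the wrist's pose just before it. There is no depth.
- robot.close_job(): hands the job in, once; it reports no verdict.
Trained networks look in the newest picture that a camera, given by its name, has taken for a name from the list of things; names that differ only in an ending like _2 or _b are one class to them, and where a whole thing is asked for, a point or a joint stands for the part that bears it (a point fixed in the world has none). Each returns a list of dicts, best first, with "p" (0 to 1); they miss things now and then, are a little off and sometimes report something else, mostly with a low value. They report only what shows in the picture. A call takes as long as a camera call. They do not tell look-alikes from the thing itself.
- finder.masks_of(label, camera): "pixels" (400x640 bool, what is visible of it) and "extent" ([left, top, right, bottom] in pixels, round what is visible of it).
The state is a dict: "time": time; "joint_positions": joint angles; "qvel": joint speeds; "joint_torque": joint torques, N m; "tool_pos": TCP position; "ee_rot": TCP orientation; "wrist_force": force on the tool from outside, world axes, zero at the start; "wrist_torque": the same for the moment, N m; "width": finger opening in m.
Only numpy, scipy, OpenCV 4.12 (cv2) and the standard library are available. Lean on these libraries where they do the work, as an engineer would, in place of code of your own. Each camera call takes 0.05 s, during which the arm holds its last target.

## Working session

There is one attempt and no reset: what is moved stays moved. The work goes in short steps, Python scripts to look and compute and a tool call to move; the robot and the scene stay as the last step left them, time stands still between calls to the robot, and variables do not carry over. Pictures are saved under pics/ and viewed, and the job is handed in when it is done.

Besides the shell and the picture viewer there is one more tool, called after "Call:" in YAML: its name, and indented under it one key for each argument. arm_command: Moves the arm, as the interface text tells. Its arguments: {"type":"object","properties":{"plan":{"type":"array","items":{"type":"array","items":{"type":"number"}}}},"required":["plan"]}

```bash
mkdir -p pics
cat > h.py <<'E'
from bench import robot, optics, finder
import cv2, numpy as np, pickle
def snap(n,tag):
    o=robot.get_obs(); s=optics.snapshot(n); s['obs']=o
    cv2.imwrite(f'pics/{tag}.png',s['image'][:,:,::-1]); pickle.dump(s,open(f'{tag}.pkl','wb')); return s
E
python3 - <<'E'
from h import *
o=robot.get_obs()
print(o['time'],o['tool_pos'],o['ee_rot'],o['width'],robot.grip_point_offset,o['wrist_force'])
for n in ['top','side','wrist']:
    s=snap(n,n+'0'); print(n,{k:v for k,v in s.items() if k not in('image','obs')})
    for l in ['bin','prop','bush','tray']:
        for r in finder.masks_of(l,n): print(l,round(r['p'],2),[int(v) for v in r['extent']],int(r['pixels'].sum()))
E
```

```text
0.0 [0.19852343 0.51234059 0.20430417] [-3.14133001e+00  2.18907488e-03  1.20101753e+00] 0.094162195950329 0.0188 [ 0.46402853  0.98250141 -0.50291992]
top {'fx': 399.8784104736953, 'fy': 399.8784104736953, 'cx': 319.41843828735455, 'cy': 196.22430046951717, 'dist': array([0.01689563, 0.        , 0.        , 0.        , 0.        ]), 'position': array([0.4474471 , 0.04596335, 1.01341266]), 'rotation': array([-3.07600885,  0.01395525, -1.58155732])}
bin 0.79 [355, 125, 493, 197] 6272
prop 0.69 [221, 209, 252, 237] 519
prop 0.63 [249, 249, 280, 272] 370
prop 0.56 [188, 253, 225, 285] 654
tray 0.66 [248, 124, 308, 183] 3177
side {'fx': 399.52853371280975, 'fy': 399.52853371280975, 'cx': 316.8254143022649, 'cy': 200.29088002505935, 'dist': array([-0.03827176,  0.        ,  0.        ,  0.        ,  0.        ]), 'position': array([ 0.08591907, -0.4881645 ,  0.83728401]), 'rotation': array([-2.41709477, -0.00498268, -0.61562478])}
bin 0.58 [368, 193, 475, 320] 7055
prop 0.98 [210, 154, 232, 187] 589
prop 0.81 [236, 181, 268, 217] 789
prop 0.8 [253, 151, 280, 187] 672
tray 0.81 [304, 146, 372, 200] 1997
wrist {'fx': 311.88705744886414, 'fy': 311.88705744886414, 'cx': 319.617091075546, 'cy': 201.96422426878658, 'dist': array([-0.05574938,  0.        ,  0.        ,  0.        ,  0.        ]), 'hand_eye': array([[ 9.99999202e-01, -2.31150658e-04, -1.24185520e-03,
        -9.43885604e-04],
       [ 5.37306124e-04,  9.67579818e-01,  2.52564859e-01,
        -7.32554272e-02],
       [ 1.14321349e-03, -2.52565324e-01,  9.67579170e-01,
        -1.80222778e-01],
       [ 0.00000000e+00,  0.00000000e+00,  0.00000000e+00,
         1.00000000e+00]])}
prop 0.96 [207, 302, 263, 368] 1800
prop 0.75 [205, 367, 244, 385] 414
prop 0.38 [177, 362, 186, 374] 47
```

View pics/top0.png

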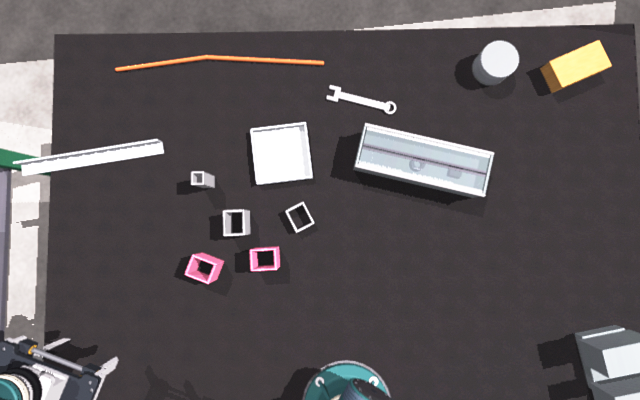

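View pics/side0.png

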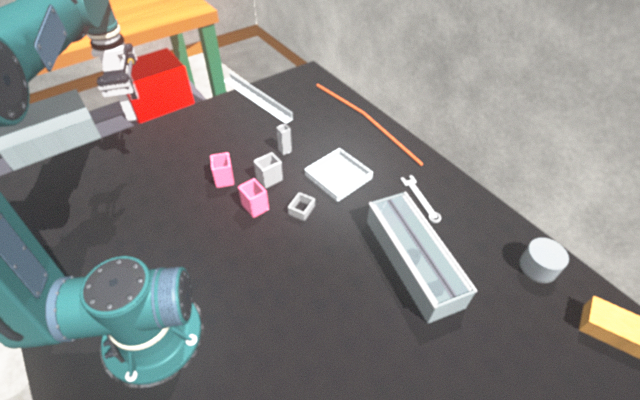

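View pics/wrist0.png

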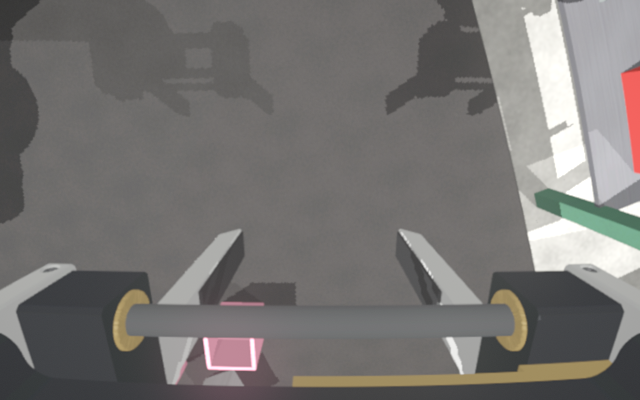

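Run:
```python
from h import *
im=cv2.imread('pics/top0.png')
cv2.imwrite('pics/t1.png',cv2.resize(im[110:210,345:505],None,fx=5,fy=5,interpolation=cv2.INTER_CUBIC))
cv2.imwrite('pics/t2.png',cv2.resize(im[115:295,180:330],None,fx=3.3,fy=3.3,interpolation=cv2.INTER_CUBIC))
```

```text
(no output)
```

View pics/t1.png

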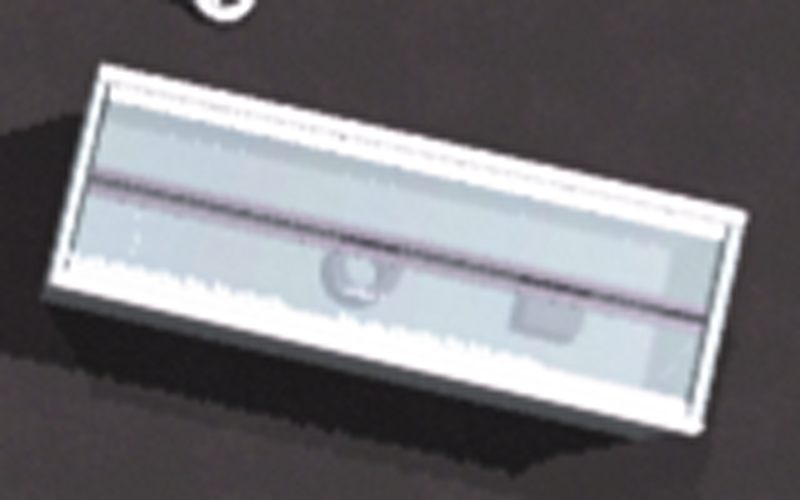

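View pics/t2.png

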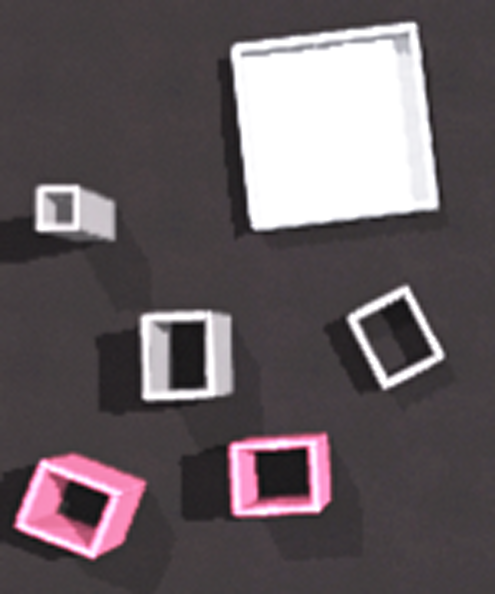

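```bash
cat >> h.py <<'E'
from scipy.spatial.transform import Rotation as Ro
def campose(s):
    if 'position' in s: return Ro.from_euler('xyz',s['rotation']).as_matrix(), np.array(s['position'])
    o=s['obs']; T=np.eye(4); T[:3,:3]=Ro.from_euler('xyz',o['ee_rot']).as_matrix(); T[:3,3]=o['tool_pos']
    T=T@s['hand_eye']; return T[:3,:3],T[:3,3]
def toz(s,px,z):
    R,p=campose(s); K=np.array([[s['fx'],0,s['cx']],[0,s['fy'],s['cy']],[0,0,1]])
    u=cv2.undistortPoints(np.array(px,float).reshape(-1,1,2),K,s['dist']).reshape(-1,2)
    d=np.c_[u,np.ones(len(u))]@R.T
    return p+d*((z-p[2])/d[:,2])[:,None]
def proj(s,P):
    R,p=campose(s); K=np.array([[s['fx'],0,s['cx']],[0,s['fy'],s['cy']],[0,0,1]])
    return cv2.projectPoints(np.array(P,float).reshape(-1,1,3),Ro.from_matrix(R.T).as_rotvec(),-R.T@p,K,s['dist'])[0].reshape(-1,2)
def load(t): return pickle.load(open(t+'.pkl','rb'))
E
python3 - <<'E'
from h import *
s=load('top0')
def show(n,c,z,off,f):
    w=toz(s,np.array(c)/f+off,z)[:,:2]; print(n,w.round(4).tolist(),'ctr',w.mean(0).round(4))
    e=np.roll(w,-1,0)-w; print('  len',np.linalg.norm(e,axis=1).round(4),'ang',np.degrees(np.arctan2(e[:,1],e[:,0])).round(1))
show('prop',[(142,314),(211,311),(214,397),(145,401)],.072,(180,115),3.3)
show('tray',[(232,44),(414,23),(438,210),(253,229)],.025,(180,115),3.3)
show('bin',[(101,65),(747,212),(700,434),(45,297)],.078,(345,110),5)
show('bush',[(358,276)],.032,(345,110),5)
show('sp',[(546,315)],.03,(345,110),5)
E
```

```text
prop [[0.4791, 0.2862], [0.4807, 0.2368], [0.4195, 0.2346], [0.4172, 0.2838]] ctr [0.4491 0.2604]
  len [0.0494 0.0613 0.0492 0.062 ] ang [ -88.2 -177.9   92.7    2.3]
tray [[0.6852, 0.2306], [0.6995, 0.0921], [0.5565, 0.0752], [0.5438, 0.2148]] ctr [0.6213 0.1532]
  len [0.1393 0.144  0.1401 0.1423] ang [ -84.1 -173.3   95.2    6.4]
bin [[0.6815, -0.0519], [0.607, -0.3521], [0.5032, -0.3265], [0.5713, -0.0236]] ctr [ 0.5907 -0.1885]
  len [0.3093 0.1069 0.3104 0.1137] ang [-103.9  166.2   77.3  -14.4]
bush [[0.5858, -0.1811]] ctr [ 0.5858 -0.1811]
  len [0.] ang [0.]
sp [[0.5655, -0.2729]] ctr [ 0.5655 -0.2729]
  len [0.] ang [0.]
```

```bash
cat >> h.py <<'E'
def box(x,y,yaw,w,l,zs):
    c,s_=np.cos(np.radians(yaw)),np.sin(np.radians(yaw)); out=[]
    for z in zs:
        out.append([(x+c*a-s_*b,y+s_*a+c*b,z) for a,b in((w/2,l/2),(w/2,-l/2),(-w/2,-l/2),(-w/2,l/2))])
    return out
def overlay(tag,items,crop,f,name):
    s=load(tag); im=cv2.imread(f'pics/{tag}.png'); x0,y0,x1,y1=crop
    im=cv2.resize(im[y0:y1,x0:x1],None,fx=f,fy=f,interpolation=cv2.INTER_CUBIC)
    for it in items:
        for poly in it:
            p=((proj(s,poly)+.5-(x0,y0))*f*16).astype(np.int32)
            cv2.polylines(im,[p],True,(0,0,255),1,cv2.LINE_AA,4)
    cv2.imwrite(f'pics/{name}.png',im)
E
python3 - <<'E'
from h import *
B=box(.592,-.1885,-13.4,.1,.308,(.078,)); B2=box(.592,-.1885,-13.4,.092,.3,(.078,)); P=box(.449,.2604,2,.06,.05,(0,.072))
T=box(.6213,.1532,6,.14,.14,(0.025,))
th=np.linspace(0,6.28,30); C=[[(.5915+.018*np.cos(t),-.181+.018*np.sin(t),.032) for t in th]]
overlay('top0',[B,B2,C],(345,110,505,210),5,'o1')
overlay('side0',[B,B2,C],(355,180,485,330),4,'o2')
overlay('top0',[P,T],(180,115,330,295),3.3,'o3') if False else overlay('top0',[P,T],(180,115,330,295),3,'o3')
overlay('side0',[P,T],(200,130,380,220),4,'o4')
E
cd pics; python3 -c "
import cv2,numpy as np
def pair(a,b,n):
    a,b=cv2.imread(a),cv2.imread(b);h=max(a.shape[0],b.shape[0])
    p=lambda i:cv2.copyMakeBorder(i,0,h-i.shape[0],0,0,0)
    m=np.hstack([p(a),p(b)]);k=min(1,800/m.shape[1],600/m.shape[0]);cv2.imwrite(n,cv2.resize(m,None,fx=k,fy=k))
pair('o3.png','o4.png','p2.png')"
```

```text
(no output)
```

View pics/o1.png

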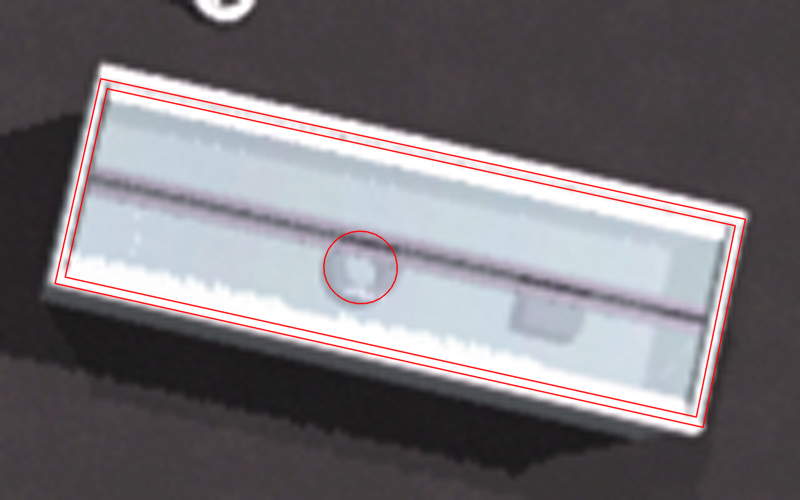

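View pics/o2.png

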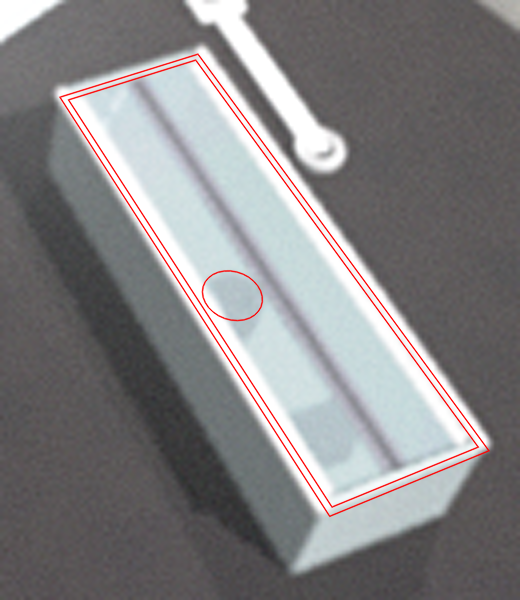

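View pics/o3.png

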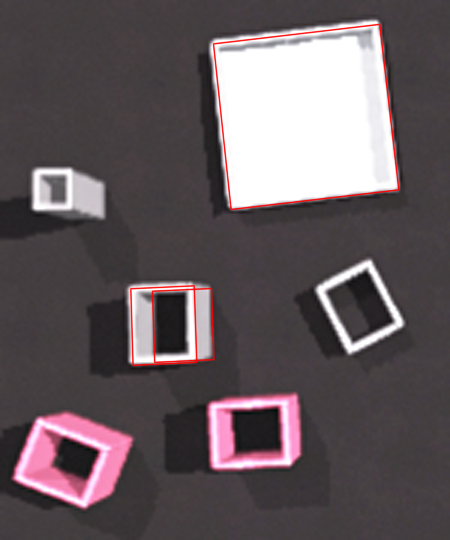

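View pics/o4.png

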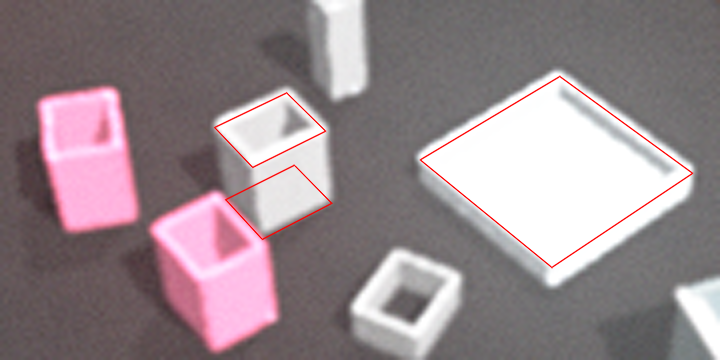

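Call:
arm_command:
  plan:
    - [1,0.04,-0.042,0,8]
    - [1,0.08,-0.084,0,16]
    - [1,0.125,-0.126,0,23]
    - [1,0.167,-0.168,0,23]
    - [1,0.21,-0.21,0,23]
    - [1,0.25,-0.252,0,23]
    - [1,0.25,-0.252,-0.04,23]
    - [1,0.25,-0.252,-0.04,23]

```text
time: 1.75
tool_pos: [0.4471, 0.2593, 0.1621]
ee_rot: [-3.134, 0.003, 1.601]
wrist_force: [-1.4, 1.0, 0.5]
width: 0.0941
```

Run:
```python
from h import *
o=robot.get_obs(); print(o['time'],o['tool_pos'],o['ee_rot'],o['wrist_force'])
s=snap('wrist','w1')
P=box(.449,.2604,2,.06,.05,(0,.072))
overlay('w1',[P],(0,0,640,400),1.25,'ow1')
```

```text
1.75 [0.44708855 0.25928489 0.16208291] [-3.13441411e+00  2.55182545e-03  1.60079289e+00] [-1.42193776  1.03338601  0.51058176]
```

View pics/ow1.png

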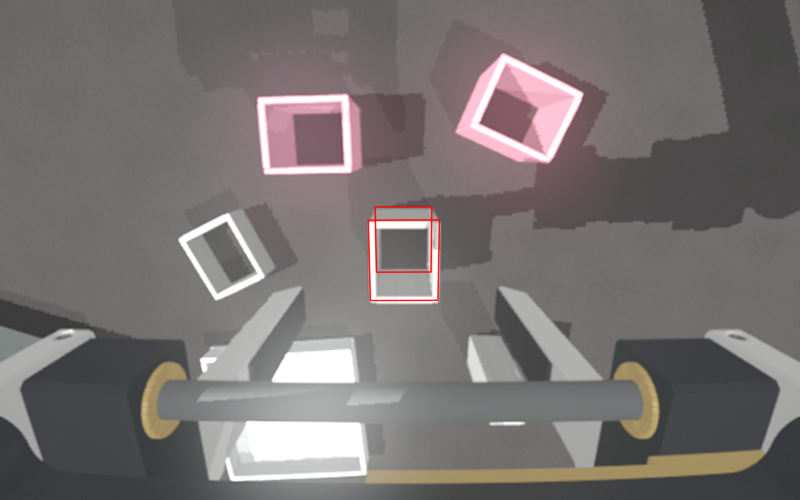

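Call:
arm_command:
  plan:
    - [1,0.001,0.0,-0.05,0]
    - [1,0.001,0.0,-0.1,0]
    - [1,0.001,0.0,-0.127,0]
    - [1,0.001,0.0,-0.127,0]
    - [0,0.001,0.0,-0.127,0]
    - [0,0.001,0.0,-0.127,0]
    - [0,0.001,0.0,-0.127,0]
    - [0,0.001,0.0,-0.127,0]
    - [0,0.001,0.0,-0.127,0]

```text
time: 2.92
tool_pos: [0.45, 0.2615, 0.0389]
ee_rot: [3.141, -0.002, 1.602]
wrist_force: [0.4, 1.8, 0.7]
width: 0.0496
```

Call:
arm_command:
  plan:
    - [0,0,0,0.05,0]
    - [0,0,0,0.1,0]
    - [0,0.02,-0.04,0.13,-2]
    - [0,0.04,-0.09,0.13,-5]
    - [0,0.063,-0.14,0.13,-8]
    - [0,0.086,-0.19,0.13,-11]
    - [0,0.109,-0.24,0.13,-15.4]
    - [0,0.132,-0.29,0.13,-15.4]
    - [0,0.155,-0.335,0.13,-15.4]
    - [0,0.163,-0.356,0.13,-15.4]

```text
time: 4.18
tool_pos: [0.6123, -0.0978, 0.1655]
ee_rot: [-3.137, 0.001, 1.331]
wrist_force: [0.0, 0.7, -5.5]
width: 0.0499
```

Call:
arm_command:
  plan:
    - [0,0,0,0,0]
    - [0,0,0,0,0]

```text
time: 4.42
tool_pos: [0.612, -0.0939, 0.1675]
ee_rot: [-3.139, -0.001, 1.335]
wrist_force: [-0.4, 0.6, -5.2]
width: 0.0498
```

Run:
```python
from h import *
o=robot.get_obs(); print(o['time'],o['tool_pos'],o['ee_rot'],o['wrist_force'])
s=snap('wrist','w2'); snap('top','top2'); snap('side','side2')
B=box(.592,-.1885,-13.4,.1,.308,(.078,)); P=box(.614,-.0961,-13.4,.06,.05,(.078,))
for t in ['w2','top2','side2']: overlay(t,[B,P],*{'w2':((0,0,640,400),1.25),'top2':((345,100,505,210),5),'side2':((345,150,485,330),3)}[t],'o'+t)
```

```text
4.425 [ 0.61196255 -0.09385348  0.1674977 ] [-3.13891128e+00 -1.07362021e-03  1.33458782e+00] [-0.44090796  0.57646631 -5.21156347]
```

View pics/ow2.png

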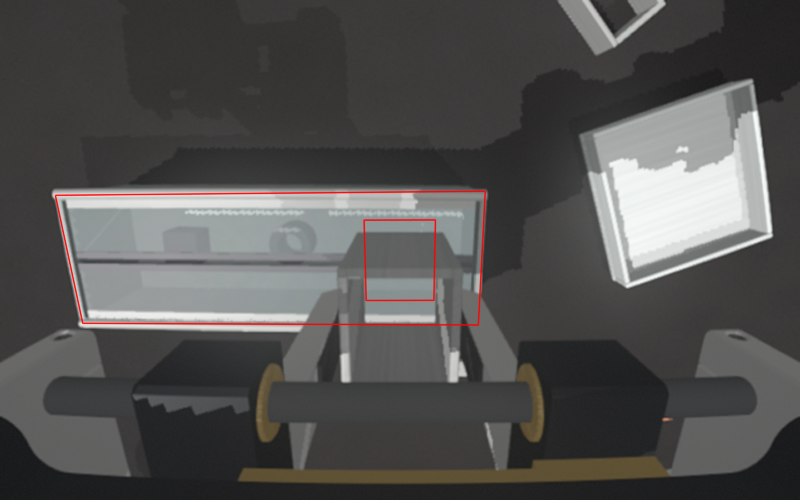

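View pics/oside2.png

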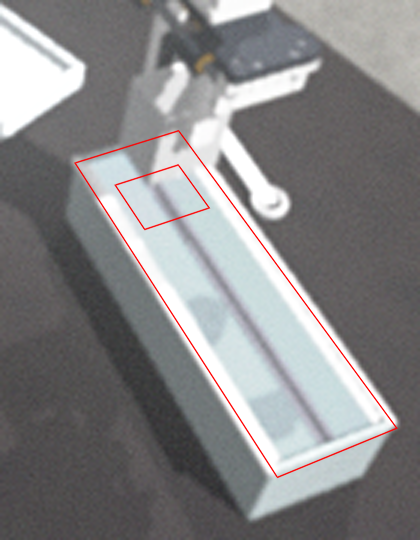

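Run:
```python
from h import *
s=load('w2')
overlay('w2',[box(.612,-.0945,-13.5,.06,.05,(.131,.203)),box(.592,-.1885,-13.4,.1,.308,(.078,))],(160,120,440,320),2.8,'ow2b')
B=np.array([.592,-.1885]);a=np.radians(-13.4);R=np.array([[np.cos(a),-np.sin(a)],[np.sin(a),np.cos(a)]])
w=toz(s,[(294/1.25,238/1.25)],.032)[0,:2]; print(w,(w-B)@R, 'tcp',(s['obs']['tool_pos'][:2]-B)@R)
```

```text
[ 0.58737359 -0.1794898 ] [-0.00658855  0.00769275] tcp [-0.00251504  0.09669613]
```

View pics/ow2b.png

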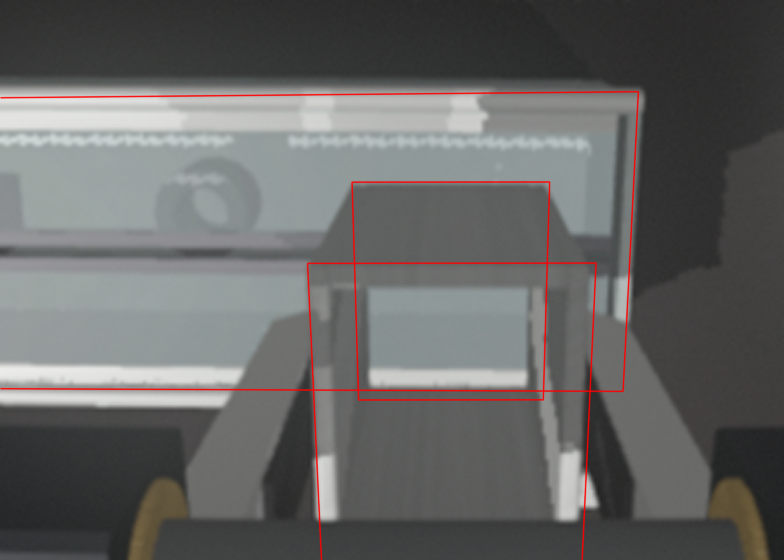

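Run:
```python
from h import *
B=np.array([.592,-.1885]);a=np.radians(-13.4);R=np.array([[np.cos(a),-np.sin(a)],[np.sin(a),np.cos(a)]])
s=load('w2')
for p,z in [((213.6,207.8),.075),((265,207.2),.075),((380,209),.075),((70,208),.075),((234.3,193.2),.032)]:
    w=toz(s,[p],z)[0,:2]; print(p,w.round(4),((w-B)@R).round(4))
s=load('top0')
for p,z in [((345+95/5,110+182/5),.075),((345+700/5,110+317/5),.075),((345+400/5,110+251/5),.075)]:
    w=toz(s,[p],z)[0,:2]; print(p,w.round(4),((w-B)@R).round(4))
```

```text
(213.6, 207.8) [ 0.5919 -0.1899] [ 0.0002 -0.0014]
(265, 207.2) [ 0.6024 -0.1438] [-0.0002  0.0459]
(380, 209) [ 0.6286 -0.0425] [0.0018 0.1505]
(70, 208) [ 0.5597 -0.3251] [ 0.0002 -0.1404]
(234.3, 193.2) [ 0.59   -0.1813] [-0.0036  0.0065]
(364.0, 146.4) [ 0.6262 -0.0484] [0.0008 0.1442]
(485.0, 173.4) [ 0.5582 -0.3297] [-1.000e-04 -1.452e-01]
(425.0, 160.2) [ 0.5913 -0.1911] [-0.0001 -0.0027]
```

Call:
arm_command:
  plan:
    - [0,0.002,-0.002,-0.02,0]
    - [0,0.002,-0.002,-0.04,0]
    - [0,0.002,-0.002,-0.06,0]
    - [0,0.002,-0.002,-0.075,0]
    - [0,0.002,-0.002,-0.09,0]
    - [0,0.002,-0.002,-0.1,0]
    - [0,0.002,-0.002,-0.11,0]
    - [0,0.002,-0.002,-0.118,0]
    - [0,0.002,-0.002,-0.123,0]
    - [0,0.002,-0.002,-0.123,0]

```text
time: 5.82
tool_pos: [0.6143, -0.0971, 0.0447]
ee_rot: [-3.14, -0.0, 1.334]
wrist_force: [-0.2, -0.4, -7.4]
width: 0.0498
```

Run:
```python
from h import *
o=robot.get_obs(); print(o['time'],o['tool_pos'],o['ee_rot'],o['wrist_force'])
s=snap('wrist','w3'); snap('side','side3')
a=cv2.imread('pics/side3.png')[150:330,345:485]; cv2.imwrite('pics/side3c.png',cv2.resize(a,None,fx=3,fy=3))
```

```text
5.825 [ 0.6142872  -0.09705311  0.0446665 ] [-3.14009195e+00 -1.35980276e-04  1.33352274e+00] [-0.21227323 -0.40210004 -7.44429821]
```

View pics/w3.png

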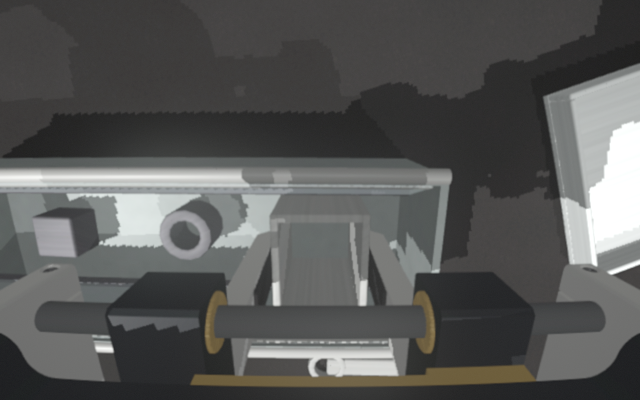

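View pics/side3c.png

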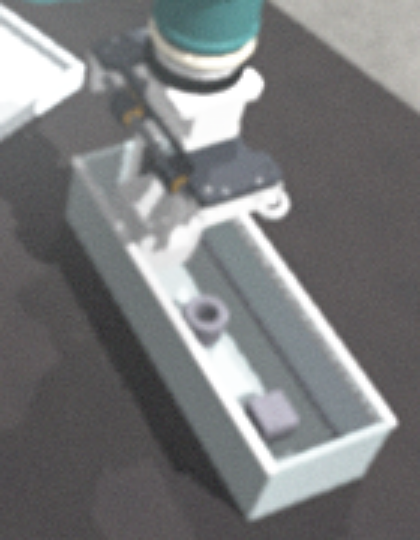

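Call:
arm_command:
  plan:
    - [0,0,0,-0.002,0]
    - [0,0,0,-0.0035,0]
    - [0,0,0,-0.0035,0]
    - [0.7,0,0,-0.0035,0]
    - [0.7,0,0,-0.0035,0]
    - [0.7,0,0,-0.0035,0]

```text
time: 6.68
tool_pos: [0.6152, -0.0973, 0.0426]
ee_rot: [3.14, -0.0, 1.334]
wrist_force: [0.2, 0.2, 0.0]
width: 0.0657
```

Run:
```python
from h import *
B=np.array([.592,-.1885]);a=np.radians(-13.4);R=np.array([[np.cos(a),-np.sin(a)],[np.sin(a),np.cos(a)]])
o=robot.get_obs(); print(o['width'],o['tool_pos'],o['wrist_force'])
snap('wrist','w4')
for r in finder.masks_of('bush','wrist'): print(round(r['p'],2),r['extent'])
w=toz(load('w3'),[(185.5,232.5)],.032)[0,:2]; print(w,(w-B)@R)
```

```text
0.06574762027804382 [ 0.61522879 -0.09725726  0.04264067] [0.15412344 0.2168266  0.01275951]
0.71 [159.7, 198.9, 222.4, 260.2]
[ 0.59098322 -0.18422755] [-0.00197923  0.0039205 ]
```

View pics/w4.png

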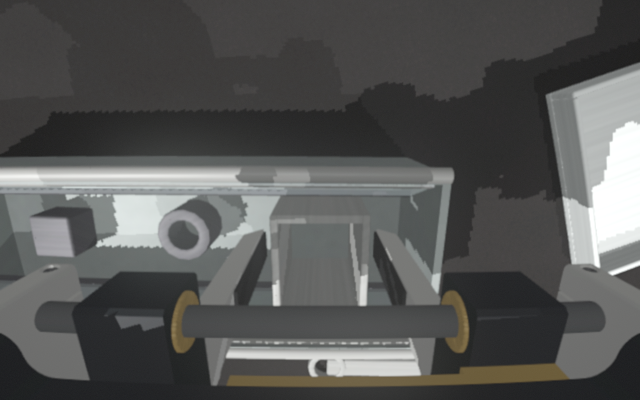

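Call:
arm_command:
  plan:
    - [0.7,0,0,0.03,0]
    - [0.7,0,0,0.07,0]
    - [0.7,0,0,0.1,0]
    - [0.7,-0.012,-0.043,0.1,0]
    - [0.7,-0.024,-0.087,0.1,0]
    - [0.7,-0.024,-0.087,0.1,0]
    - [0.7,-0.024,-0.087,0.1,0]

```text
time: 7.65
tool_pos: [0.5908, -0.1839, 0.1419]
ee_rot: [-3.141, -0.001, 1.333]
wrist_force: [-0.2, 0.0, -0.7]
width: 0.0656
```

Run:
```python
from h import *
o=robot.get_obs(); print(o['time'],o['width'],o['tool_pos'],o['ee_rot'],o['wrist_force'])
snap('wrist','w5')
for r in finder.masks_of('bush','wrist'): print(round(r['p'],2),r['extent'])
th=np.linspace(0,6.28,30); C=[[(.5912+r*np.cos(t),-.184+r*np.sin(t),.032) for t in th] for r in (.018,.01)]
overlay('w5',[C,box(.6142,-.0971,-13.4,.06,.05,(.004,.076))],(0,0,640,400),1.25,'ow5')
snap('side','side5')
a=cv2.imread('pics/side5.png')[150:330,345:485]; cv2.imwrite('pics/side5c.png',cv2.resize(a,None,fx=3,fy=3))
```

```text
7.65 0.06561870974431383 [ 0.59083393 -0.1838584   0.14193852] [-3.14149757e+00 -8.22570931e-04  1.33328664e+00] [-0.22496245  0.02442912 -0.74743689]
```

View pics/ow5.png

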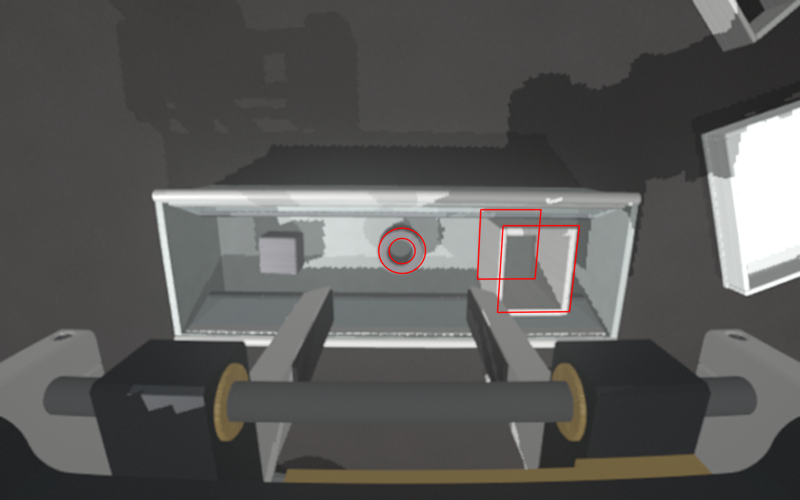

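View pics/side5c.png

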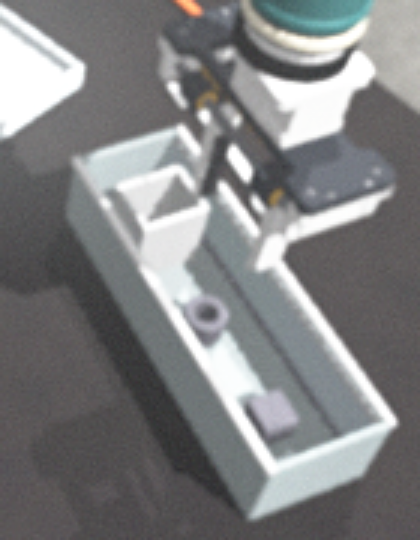

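Call:
arm_command:
  plan:
    - [0.7,0,0,-0.05,0]
    - [0.7,0,0,-0.09,0]
    - [0.7,0,0,-0.115,0]
    - [0.7,0,0,-0.13,0]
    - [0.7,0,0,-0.13,0]
    - [0,0,0,-0.13,0]
    - [0,0,0,-0.13,0]
    - [0,0,0,-0.13,0]
    - [0,0,0,-0.13,0]

```text
time: 8.93
tool_pos: [0.5914, -0.1843, 0.013]
ee_rot: [3.14, -0.0, 1.333]
wrist_force: [-0.2, 1.3, 2.4]
width: 0.0357
```

Call:
arm_command:
  plan:
    - [0,0,0,0.02,0]
    - [0,0,0,0.06,0]
    - [0,0,0,0.1,0]
    - [0,0,0,0.135,0]
    - [0,0,0,0.135,0]
    - [0,0.004,0.05,0.135,0]
    - [0,0.009,0.1,0.135,0]
    - [0,0.013,0.15,0.135,0]
    - [0,0.018,0.2,0.135,0]
    - [0,0.022,0.25,0.135,0]

```text
time: 10.18
tool_pos: [0.6116, 0.0674, 0.1445]
ee_rot: [-3.138, 0.001, 1.334]
wrist_force: [0.9, -0.4, -2.4]
width: 0.0359
```

Call:
arm_command:
  plan:
    - [0,0.004,0.05,0,0]
    - [0,0.008,0.087,0,0]
    - [0,0.008,0.087,0,0]
    - [0,0.008,0.087,0,0]

```text
time: 10.68
tool_pos: [0.62, 0.1521, 0.1452]
ee_rot: [-3.139, 0.002, 1.334]
wrist_force: [-0.2, 0.7, -1.7]
width: 0.0361
```

Run:
```python
from h import *
o=robot.get_obs(); print(o['time'],o['width'],o['tool_pos'],o['ee_rot'],o['wrist_force'])
snap('wrist','w6'); snap('side','side6')
T=box(.6213,.1532,6,.14,.14,(0.025,))
overlay('w6',[T],(0,0,640,400),1.25,'ow6')
a=cv2.imread('pics/side6.png')[120:330,285:485]; cv2.imwrite('pics/side6c.png',cv2.resize(a,None,fx=2.8,fy=2.8))
```

```text
10.675 0.03610647661436702 [0.61997845 0.1521298  0.14519852] [-3.13902888e+00  1.88978539e-03  1.33360745e+00] [-0.18408703  0.6962544  -1.73683594]
```

View pics/ow6.png

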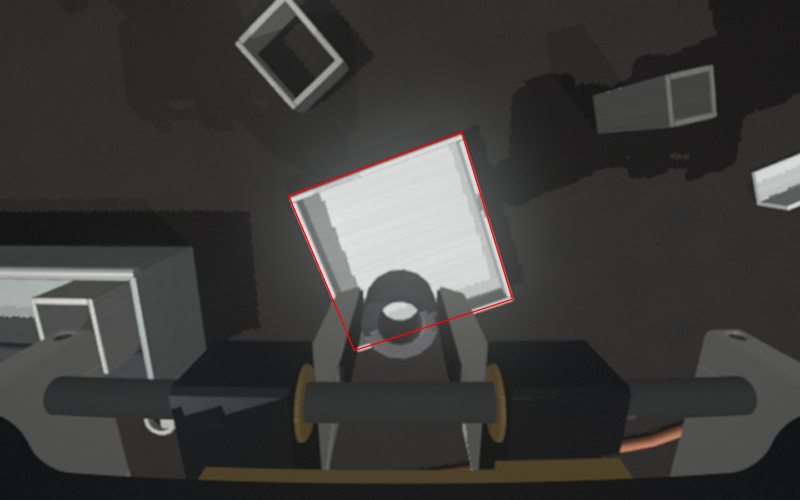

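View pics/side6c.png

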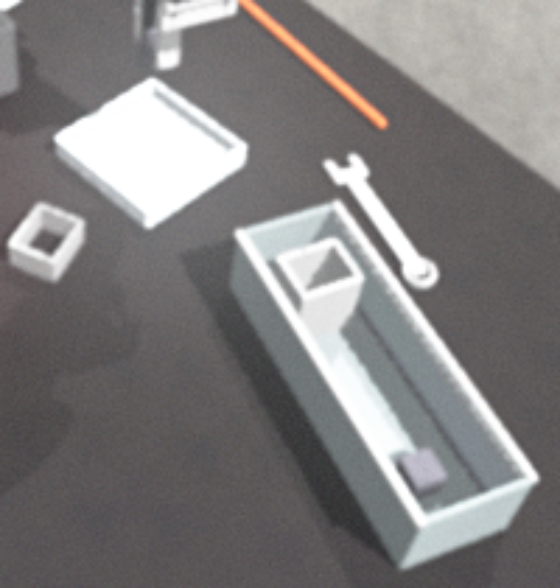

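Call:
arm_command:
  plan:
    - [0,0,0,-0.05,0]
    - [0,0,0,-0.1,0]
    - [0,0,0,-0.12,0]
    - [0,0,0,-0.13,0]
    - [0,0,0,-0.1345,0]
    - [0,0,0,-0.1345,0]
    - [0,0,0,-0.1345,0]
    - [0.6,0,0,-0.1345,0]
    - [0.6,0,0,-0.1345,0]
    - [0.6,0,0,-0.1345,0]

```text
time: 12.02
tool_pos: [0.6211, 0.1529, 0.013]
ee_rot: [3.141, -0.0, 1.334]
wrist_force: [-0.3, 0.2, 0.5]
width: 0.0558
```

Call:
arm_command:
  plan:
    - [0.6,0,0,0.03,0]
    - [0.6,0,0,0.08,0]
    - [0.6,0,0,0.13,0]
    - [0.6,-0.06,0,0.13,0]
    - [0.6,-0.1,0,0.13,0]
    - [0.6,-0.1,0,0.13,0]
    - [0.6,-0.1,0,0.13,0]

```text
time: 12.9
tool_pos: [0.5215, 0.1529, 0.143]
ee_rot: [3.14, -0.001, 1.334]
wrist_force: [0.1, -0.1, 0.3]
width: 0.0564
```

Run:
```python
from h import *
o=robot.get_obs(); print(o['time'],o['width'],o['tool_pos'],o['wrist_force'])
snap('wrist','w7'); snap('side','side7'); 
T=box(.6213,.1532,6,.14,.14,(0.025,))
th=np.linspace(0,6.28,30); C=[[(.6205+r*np.cos(t),.153+r*np.sin(t),.032) for t in th] for r in (.018,.01)]
overlay('side7',[C],(285,120,485,330),2.8,'side7c')
overlay('w7',[C],(0,0,640,400),1.25,'ow7')
```

```text
12.9 0.05636593631442815 [0.52151363 0.15287845 0.14300564] [ 0.12257921 -0.10299874  0.29090062]
```

View pics/ow7.png

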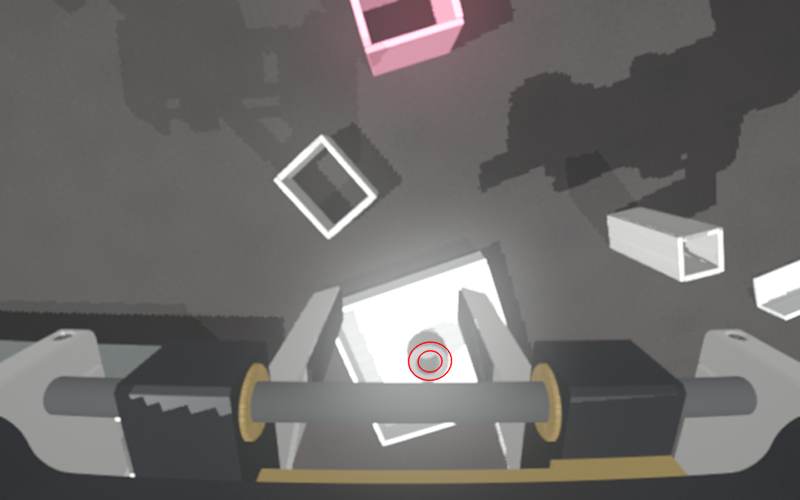

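View pics/side7c.png

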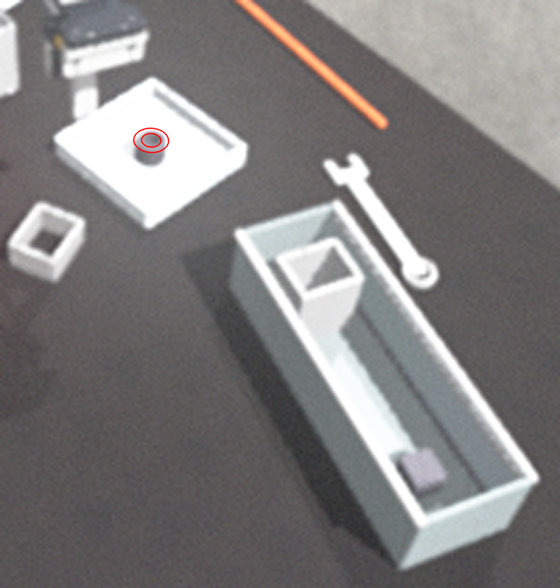

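The bush stands upright in the middle of the tray (side crop pixel 151,145), matching the model ring. The tube is still upright in the bin with the flaps open, and the gripper is clear of everything.

```bash
python3 -c "
from bench import robot
print(robot.close_job())"
```

```text
the job is handed in; nothing more can be done
None
```

The job is done and handed in after about 13 s of the 61 s allowed; the robot reports no verdict.

- **Tube:** I stood the wide tall tube on the bin's floor through both flaps, at about y = +95 mm, x = 0 in the bin, and let go. The last side picture shows it upright with both flaps open. The flap angles were judged only by eye, since no reading gives them.
- **Bush:** I lifted the bush out of the bin and set it down in the tray. In the last wrist and side pictures it stands upright on the tray floor. It matches the expected outline within about 1 mm of the tray's centre.
- **Robot:** It is clear of everything, and the wrist force reads near zero (about 0.3 N).
- **Disagreements:** The first look through the shut flaps put the bush about 6 mm off the bin's centre line. Later pictures with the flaps open brought that to about 2 mm. The bush finder found nothing in the shut-flap pictures or in the last one before the grasp, so I located the bush from the pictures by hand.

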